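# Reset the tripped breaker under the sliding tray tier

## Task

The cut-out feeding the TV and the air conditioner has tripped. Slide the tray's upper tier fully along its rail by its tab to uncover the breaker, push the black lever all the way to off, towards the window end, until you feel the reset go home and the flag turns green, press it there firmly with about 15 N for a moment, then throw it fully on, and leave it on with the tier left open. Be gentle: never press the breaker or its lever with more than about 20 N, and leave the other things where they are (the black remote and the coaster ride along on the tier).

Things in the scene. Friction and masses are not known exactly. Their poses are not given: they have to be found in the camera images.
- tier (a joint): slide of the grey upper tier, in m along the tray's +y: 0 = as far to -y as it goes, over the breaker; 0.16 = fully along, breaker uncovered. Starts at 0 to 0.015. Friction about 2.5 N; it stays where left; hard stop at 0.16
- tier_tab (a point): centre of the exposed part of the upright grey pull tab at the middle of the tier's +y end wall, 160 mm above the sideboard; axes those of the tray. The tab is 12 mm thick (along y), 50 mm wide (along x); it stands up from the tier's rim (142 mm above the sideboard) to 178 mm. Pinch it from above or push it along y
- tray: two-tier grey tray, 250 (x) x 340 (y) mm, fixed to the sideboard; origin at the centre of its underside, its y axis is the rail direction. Lower floor 12 mm up; rails along y at x = +-119 mm, 106 to 118 mm up; upper tier 222 (x) x 170 (y) mm, underside 120 mm up, rim 142 mm up
- tier_floor (a point): centre of the upper tier's inner floor, 124 mm above the sideboard; axes those of the tray
- breaker: white breaker block, 100 (x) x 56 (y) x 55 mm high, fixed on the tray's lower floor under the upper tier, turned up to 0.12 rad from the tray; origin at the centre of its underside, 12 mm above the sideboard. The lever comes up out of the middle of its top and swings towards its +x for on and its -x for off
- lever_axis (a point): point on the lever's turning axis, 45 mm above the block's origin; the axis runs along the block's y
- flag_window (a point): centre of the small black-framed flag window (9 x 8 mm opening) on the block's top, near its -x (off) end, 32 mm from the middle: red = tripped, green = reset
- lever_tip (a point): centre of the end face of the black lever, 58 mm from its axis. The lever is 9 mm thick (along its swing) and 22 mm wide (along y), with some 45 mm of it standing out of the block's top; upright, its end is 103 mm above the block's origin
- lever (a joint): lever angle in rad: 0 = upright, positive leans to the block's +x (on), negative to -x (off). Starts tripped, at -0.01 to 0.05. Solid on stop at 0.55. It stays at the angle where it is left; moved freely it drags at about 2 N. While tripped it will not go on: an inner stop blocks it somewhere between 0.06 and 0.42
- latch (a joint): reset latch in the block, carrying the flag: 0 m = tripped, 0.008 m = home (green), where it stays. Pushing the lever to off takes it up at -0.03 to -0.38 rad; then a steady 6 to 11 N (less near the tip) is needed for about 0.3 rad more until it goes solid: the latch is home. That point differs from unit to unit, anywhere from -0.32 to -0.76 rad: feel for it. Stopping short leaves it tripped
- tv_remote_mid (a point): centre of the black TV remote (160 x 42 x 16 mm) lying loose on the upper tier
- coaster_mid (a point): centre of the glass coaster (82 mm across, 6 mm thick) lying loose on the upper tier
- ac_remote_mid (a point): centre of the white air-conditioner remote (130 x 46 x 18 mm) lying loose on the lower floor beside the breaker; the tier passes over it
- dish_mid (a point): centre (15 mm up) of the ceramic dish of AA batteries (about 90 mm across, 31 mm high) on the lower floor; the tier passes over it
- mug_mid (a point): centre of a white mug, 80 mm across, 90 mm high, loose on the sideboard
- books_mid (a point): centre of two books, 210 x 140 mm, 40 mm high, loose on the sideboard
- case_mid (a point): centre of a brown glasses case, 60 x 160 x 40 mm, loose on the sideboard
Not all that is in view belongs to the job. What is meant by the part that bears tv_remote_mid is not orange, and is the smaller of those in its own colour. Of the things shaped like the part that bears coaster_mid, the green glass one is meant.

How it is judged (in metres and radians):
On the way, in this order (a step that is already met when the one before it is completed fails the run):
1. the upper tier is slid along to within 15 mm of its end (value of joint tier above 0.145 m), for 0.1 s.
2. with the lever pushed to off, the reset latch is home within 1.5 mm (flag green) and the fingers press on it with over 11 N (value of joint latch above 0.0065 m and value of joint lever below -0.22 rad and contact force between the fingers and breaker above 11 N), for 0.1 s.
3. the lever is thrown on (value of joint lever above 0.46 rad and value of joint latch above 0.006 m), for 0.2 s.
At the end, for the whole second after the job is handed in: The tier stands within 20 mm of its open end, the lever at on (over 0.46 rad of 0.55) with the reset latch home (over 6 mm of 8), the black remote and the coaster still on the tier, and the white remote, dish, mug, books and case within 20 mm of where they began (all of step 3 and value of joint tier above 0.14 m and height (world z) of each of tv_remote_mid, coaster_mid above 0.12 m and distance of each of ac_remote_mid, dish_mid, mug_mid, books_mid, case_mid from where it was at the start of the episode below 0.02 m); the robot touches nothing.
It fails at once if the breaker or its lever is pressed with more than 22 N (contact force between any of the fingers, the arm and breaker above 22 N).
It fails at once if the black remote or the coaster falls off the tier (height (world z) of any of tv_remote_mid, coaster_mid below 0.115 m).
It fails at once if another thing is pushed away (over 30 mm) (distance of any of ac_remote_mid, dish_mid, mug_mid, books_mid, case_mid from where it was at the start of the episode above 0.03 m).
It also fails if it takes over 72 s, if anything falls off the work surface, if the arm or the gripper's body presses on something with over 40 N, if the wrist force passes 120 N, or if a joint passes its speed limit or range.

## Robot

A 7-joint arm with a two-finger parallel gripper is mounted at the origin on the work surface. World frame = base frame: x ahead of the robot, y to its left, z up, the work surface at z = 0. Lengths are in mm, angles in rad, forces in N, time in s.
With the tool pointing down it reaches from about 400 to 850 mm from the base axis. Payload 10.4 kg.
Tool frame: the origin (TCP) lies midway between the tips of the shut fingers; the grasp point (between the pads) lies 19 mm behind it (ctrl.grasp_offset is the distance from the TCP to the grasp point, in mm); z points along the fingers, y is the line along which they close (so a half turn about z gives the same grasp; the last joint's range is limited). The gripper opens to 85 mm and grips with 20 to 120 N. Pads are 22 mm wide; open, the fingers measure 114 mm over their backs; the gripper's body (76 mm by 85 mm) begins 54 mm behind the grasp point. The pads swing forward as they close: fully open they stand 13 mm farther back than shut.
Start: joints at [-1.323, 0.332, -0.065, 1.46, 0.022, 1.35, -0.088], TCP at [167.175, 602.249, 231.338] pointing down, gripper open.
Joint ranges: [-2.6, 2.6], [-0.5, 2.12], [-1.47, 1.34], [0.16, 2.42], [-1.27, 4.41], [0.06, 2.06], [-2.6, 2.6]. Speed limits (rad/s): [2.22, 2.22, 2.79, 2.79, 3.14, 3.14, 3.14].

## Interface

Orientations are given as a unit quaternion [w, x, y, z].
In Python, from plant import get_state, snapshot, camera_params, close_job, ctrl gives the robot as it stands.
- The arm moves only by the tool send_rows, never from a script. Its argument "deltas" is a list of rows, each a list of 2 entries, a list of its own where there are three numbers: the shift along the tool's x, y, z in mm, then the turn about the tool's z in rad. A call has 1 to 20 rows; each row shifts and turns the commanded pose from where the row before left it, along the tool's axes as they then stand; what a row does not reach is not made up. A row lasts 1/10 s, in which the tool goes at most 50 mm and 8.59 degrees, less where a joint would pass 70% of its speed; a pose out of reach is approached as far as the arm can. A call is refused whole if a number of a shift passes 50 or a number of a turn 0.15, either way. A call with a gripper value outside its range is refused whole. "gripper" is the closure in counts, from 0 (fully open) to 255 (shut), set as the call begins (left out, the last holds). The fingers move at their own pace and stop on an object; "force" is the grip in N (left out, the last holds). Time passes only in rows, so rows that do not move let the fingers close. It gives the time, the measured TCP pose, the force, the opening and the grip force at its end, in the units of the state.
- get_state(): the state, without advancing time (a new reading comes with each control period).
- snapshot(name): name is "scene" or "top" or "wrist"; returns the picture (420x560x3 uint8, blue, green, red); there is no depth.
- camera_params(name): a dict with "intrinsics" (3x3 intrinsics, pixels), "eye" and "orientation" of the camera in the world. Camera axes: x right, y down, z forward; pixel columns grow to the right and rows downward; lengths in mm; the calibration is good to about 2 mm. A picture is of the moment at which its call begins: read the wrist's pose just before it. camera_params takes no time and is no camera call; for the wrist camera it gives the pose at the moment of the call.
- close_job(): hands the job in; it is judged then, once.
The state is a dict: "clock": time; "joint_positions": joint angles; "joint_velocities": joint speeds; "joint_torque": joint torques, N m; "ee_pos": TCP position; "orientation": TCP orientation; "ft_force": force on the tool from outside, world axes, zero at the start; "ft_torque": the same for the moment, N m; "finger_gap": finger opening in mm; "grip_force": force on a finger pad.
Only numpy, scipy, OpenCV 4.12 (cv2) and the standard library are available. Lean on these libraries where they do the work, as an engineer would, in place of code of your own. Each camera call takes 0.05 s, during which the arm holds its last target. There are 200 camera calls.

## Working session

There is one attempt and no reset: what is moved stays moved. The work goes in short steps, Python scripts to look and compute and a tool call to move; the robot and the scene stay as the last step left them, time stands still between calls to the robot, and variables do not carry over. Pictures are saved under pics/ and viewed, at most 10 in all, crops included, and the job is handed in when it is done.

Besides the shell and the picture viewer there is one more tool, called after "Request:" by a JSON object that holds its "method" and its "body". send_rows: Moves the arm, as the interface text tells. Its arguments: {"type":"object","properties":{"deltas":{"type":"array"},"gripper":{"type":"number"},"force":{"type":"number"}},"required":["deltas"]}

```bash
mkdir -p pics; ls
python3 - <<'E'
from plant import *
import cv2,numpy as np
s=get_state();print(s)
for n in("scene","top"):
    p=camera_params(n);print(n,p);cv2.imwrite(f"pics/{n}0.png",snapshot(n))
E
```

```text
pics
{'clock': 0.0, 'joint_positions': array([-1.32262213,  0.33288025, -0.06469397,  1.46096724,  0.02157769,
        1.34984779, -0.08850724]), 'joint_velocities': array([-0.00112513,  0.00051574,  0.00021398,  0.00128109, -0.0020495 ,
       -0.00073328,  0.00020383]), 'joint_torque': array([-4.37143699e-04, -6.25436139e+01,  4.88545094e-02, -3.91608024e+01,
        1.62189861e-02,  9.83559410e-03, -6.10736890e-06]), 'ee_pos': array([167.07509204, 601.87026938, 230.49827838]), 'orientation': array([-7.30315255e-05,  1.34972014e-01,  9.90849161e-01, -7.00333182e-04]), 'ft_force': array([0.00938648, 0.95320254, 0.72258731]), 'ft_torque': array([-0.00182946,  0.00945881, -0.05668484]), 'grip_force': 0.0, 'finger_gap': 85.26633634685598}
scene {'intrinsics': array([[402.53504242,   0.        , 275.04246468],
       [  0.        , 402.53504242, 200.94657379],
       [  0.        ,   0.        ,   1.        ]]), 'eye': array([1236.80787923, -320.28674023,  836.887783  ]), 'orientation': array([-0.33618317,  0.75313406,  0.52101163, -0.21981093])}
top {'intrinsics': array([[387.90460558,   0.        , 283.91050248],
       [  0.        , 387.90460558, 212.45880582],
       [  0.        ,   0.        ,   1.        ]]), 'eye': array([ 398.39600392,  -20.40642938, 1166.62812168]), 'orientation': array([ 0.03792898, -0.70517612,  0.70702576, -0.03745152])}
```

View pics/scene0.png

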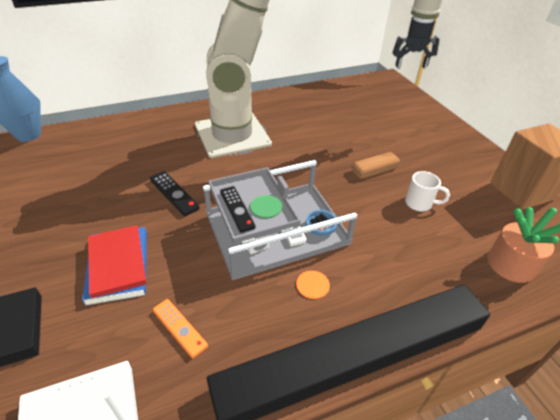

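View pics/top0.png

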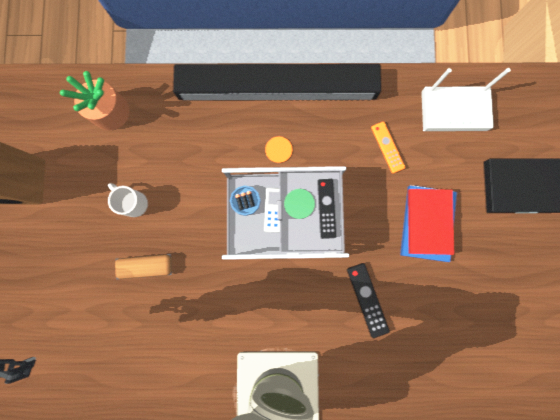

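```bash
cat > h.py <<'E'
import numpy as np,cv2
from plant import *
from scipy.spatial.transform import Rotation as R
def Rm(q): return R.from_quat([q[1],q[2],q[3],q[0]]).as_matrix()
def ray(p,uv,z):
    d=Rm(p["orientation"])@np.linalg.inv(p["intrinsics"])@np.array([*uv,1.]); e=np.array(p["eye"])
    return e+d*(z-e[2])/d[2]
def proj(p,X):
    c=p["intrinsics"]@(Rm(p["orientation"]).T@(np.array(X,float)-p["eye"])); return c[:2]/c[2]
E
python3 - <<'E'
from h import *
a=cv2.imread("pics/top0.png")[150:275,210:360]; b=cv2.imread("pics/scene0.png")[150:280,195:360]
a=cv2.resize(a,None,fx=4,fy=4,interpolation=2)
b=cv2.resize(b,None,fx=4,fy=4,interpolation=2)
cv2.imwrite("pics/c1.png",a);cv2.imwrite("pics/c2.png",b)
p=camera_params("top")
for uv,z in [((222,170),118),((345,168),118),((222,257),118),((348,256),118)]: print(uv,ray(p,uv,z).round())
E
```

```text
(222, 170) [629. 150. 118.]
(345, 168) [ 633. -188.  118.]
(222, 257) [391. 147. 118.]
(348, 256) [ 393. -192.  118.]
```

View pics/c1.png

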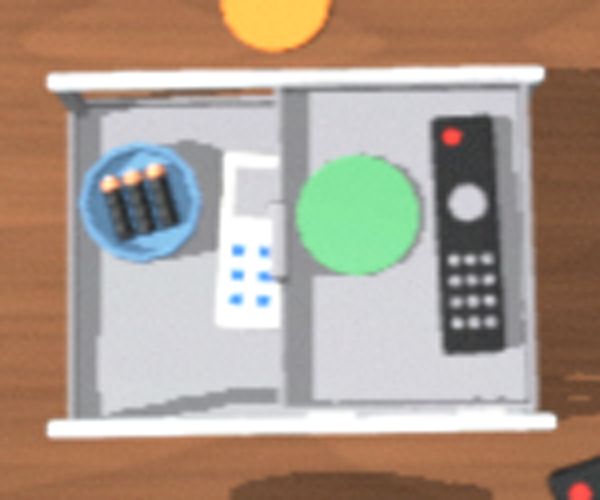

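View pics/c2.png

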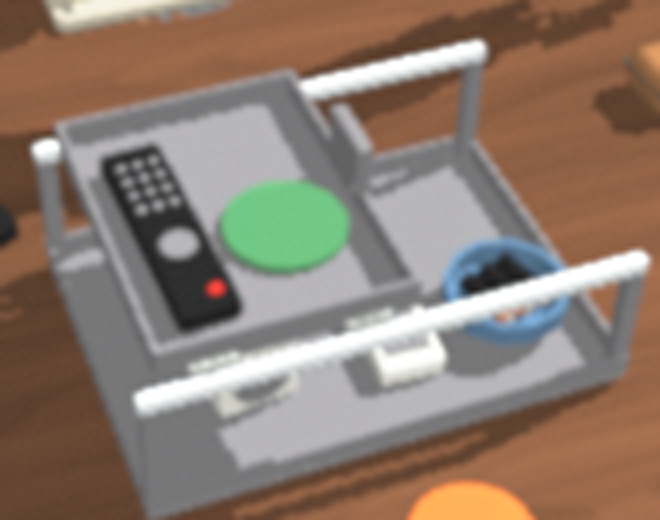

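Run:
```python
from h import *
p=camera_params("top")
for uv,z in [((279.5,210),178),((277.5,210),178),((281.5,210),178),((279.5,200.5),178),((279.5,219.5),178),((285,210),142),((300,203),130),((327,208),140)]: print(uv,ray(p,uv,z).round())
# scene check: tab top corners
p=camera_params("scene")
for uv in [((195+335/4),150+105/4),(195+362/4,150+150/4)]: print(ray(p,uv,178).round())
for uv in [((195+256/4),150+382/4),(195+405/4,150+335/4)]: print(ray(p,uv,80).round())
```

```text
(279.5, 210) [511.  -9. 178.]
(277.5, 210) [511.  -3. 178.]
(281.5, 210) [511. -14. 178.]
(279.5, 200.5) [535.  -9. 178.]
(279.5, 219.5) [486.  -9. 178.]
(285, 210) [515. -23. 142.]
(300, 203) [535. -63. 130.]
(327, 208) [ 520. -135.  140.]
[489.  -7. 178.]
[536.  -8. 178.]
[ 614. -106.   80.]
[609.  -4.  80.]
```

Request:
{"method": "send_rows", "body": {"deltas": [[[0,0,0],-0.14],[[0,0,0],-0.14],[[0,0,0],0]], "gripper": 255, "force": 40}}

```text
clock: 0.4
ee_pos: [167.2, 602.0, 230.9]
orientation: [-0.0, -0.006, 1.0, -0.0]
ft_force: [-0.2, -1.1, -0.0]
finger_gap: 44.0
grip_force: 0.0
```

Request:
{"method": "send_rows", "body": {"deltas": [[[-10,-15,0],0],[[-17,-33,0],0],[[-17,-33,0],0],[[-17,-33,0],0],[[-17,-33,0],0],[[-17,-33,0],0],[[-17,-33,0],0],[[-17,-33,0],0],[[-17,-33,0],0],[[-17,-33,0],0],[[-17,-33,0],0],[[-17,-33,0],0],[[-17,-33,0],0],[[-17,-33,0],0],[[-17,-33,0],0],[[-17,-33,0],0],[[-17,-33,0],0],[[-17,-33,0],0],[[-17,-33,0],0],[[-17,-33,0],0]]}}

```text
clock: 2.4
ee_pos: [506.5, -38.0, 231.4]
orientation: [0.0, -0.002, 1.0, 0.0]
ft_force: [1.8, 0.7, -0.5]
finger_gap: -0.0
grip_force: 0.0
```

Request:
{"method": "send_rows", "body": {"deltas": [[[-5,-12,0],0],[[0,0,0],0],[[0,0,0],0]]}}

```text
clock: 2.7
ee_pos: [510.9, -48.0, 231.0]
orientation: [-0.0, -0.003, 1.0, 0.0]
ft_force: [-0.1, 1.2, -0.1]
finger_gap: 0.3
grip_force: 0.0
```

Request:
{"method": "send_rows", "body": {"deltas": [[[0,0,20],0],[[0,0,30],0],[[0,0,20],0],[[0,0,8],0],[[0,0,0],0],[[0,3,0],0],[[0,4,0],0],[[0,5,0],0],[[0,5,0],0],[[0,5,0],0],[[0,5,0],0],[[0,5,0],0],[[0,0,0],0]]}}

```text
clock: 4.0
ee_pos: [511.0, -15.7, 153.3]
orientation: [0.0, -0.005, 1.0, 0.0]
ft_force: [-0.7, -0.5, 0.5]
finger_gap: 0.1
grip_force: 0.0
```

Request:
{"method": "send_rows", "body": {"deltas": [[[0,6,0],0],[[0,6,0],0],[[0,6,0],0],[[0,6,0],0],[[0,6,0],0],[[0,6,0],0],[[0,6,0],0],[[0,6,0],0]]}}

```text
clock: 4.8
ee_pos: [510.3, 31.9, 153.2]
orientation: [-0.0, -0.005, 1.0, 0.0]
ft_force: [-0.6, -1.9, 1.4]
finger_gap: 0.4
grip_force: 1.4
```

Request:
{"method": "send_rows", "body": {"deltas": [[[0,6,0],0],[[0,6,0],0],[[0,6,0],0],[[0,6,0],0],[[0,6,0],0],[[0,6,0],0],[[0,6,0],0],[[0,6,0],0],[[0,6,0],0],[[0,6,0],0],[[0,6,0],0],[[0,5,0],0],[[0,5,0],0],[[0,5,0],0],[[0,4,0],0]]}}

```text
clock: 6.3
ee_pos: [509.6, 116.8, 153.2]
orientation: [-0.0, -0.005, 1.0, 0.0]
ft_force: [-1.6, -3.5, 1.2]
finger_gap: -0.0
grip_force: 1.4
```

Request:
{"method": "send_rows", "body": {"deltas": [[[0,3,0],0],[[0,3,0],0],[[0,0,0],0]]}}

```text
clock: 6.6
ee_pos: [509.6, 122.0, 153.2]
orientation: [-0.0, -0.004, 1.0, -0.0]
ft_force: [-2.8, -4.3, -0.4]
finger_gap: 0.1
grip_force: 2.0
```

Request:
{"method": "send_rows", "body": {"deltas": [[[0,3,0],0],[[0,3,0],0],[[0,2,0],0],[[0,2,0],0],[[0,0,0],0]]}}

```text
clock: 7.1
ee_pos: [509.5, 122.5, 153.1]
orientation: [-0.001, -0.0, 1.0, -0.005]
ft_force: [-9.5, -37.0, 12.0]
finger_gap: 0.2
grip_force: 18.2
```

Request:
{"method": "send_rows", "body": {"deltas": [[[0,-8,0],0],[[0,-10,0],0],[[0,-10,0],0],[[0,0,-30],0],[[0,0,-30],0],[[0,0,-20],0],[[0,0,0],0]]}}

```text
clock: 7.8
ee_pos: [511.3, 105.0, 236.3]
orientation: [0.003, -0.005, 1.0, 0.001]
ft_force: [0.6, -0.3, -0.4]
finger_gap: 0.0
grip_force: 0.0
```

Run:
```python
from h import *
a=snapshot("top");b=snapshot("scene");cv2.imwrite("pics/t1.png",a);cv2.imwrite("pics/s1.png",b)
a=cv2.resize(a[155:270,215:355],None,fx=4,fy=4,interpolation=2)
b=cv2.resize(b[150:280,195:360],None,fx=4,fy=4,interpolation=2)[:460]
b=cv2.resize(b,(640,int(460*640/660)));a=cv2.resize(a,(560,460))
cv2.imwrite("pics/c3.png",a);cv2.imwrite("pics/c4.png",b)
```

```text
(no output)
```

View pics/c3.png

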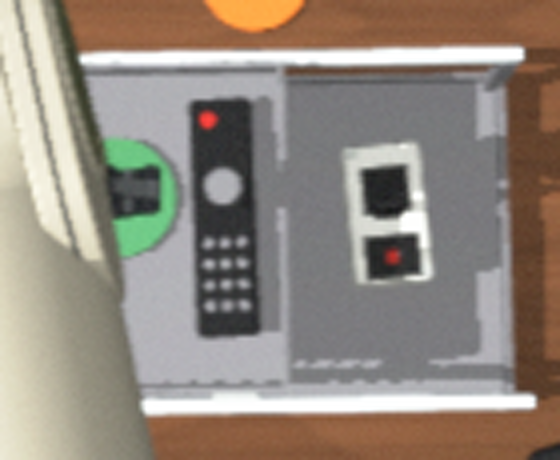

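View pics/c4.png

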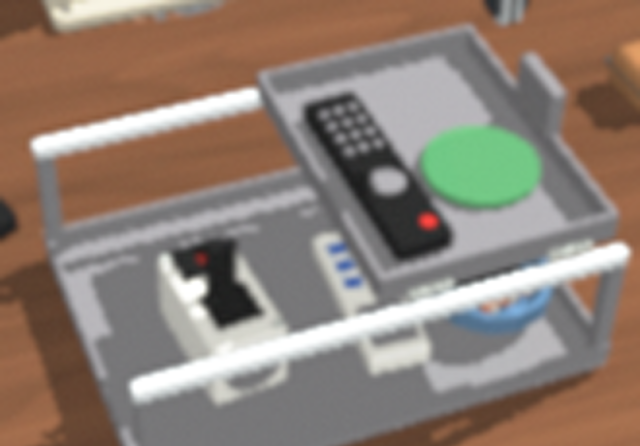

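Run:
```python
from h import *
p=camera_params("top")
f=lambda c,z: ray(p,(215+c[0]/4,155+c[1]/4),z).round(1)
C=[f(c,67) for c in [(342,148),(415,142),(433,278),(360,284)]];print(C,np.mean(C,0))
print("window",f((393,257),67)); print("lever tip?",f((385,190),110)); print("tier edge",f((283,230),142))
c=np.mean(C,0); d=c-f((393,257),67);print("yaw",np.arctan2(d[1],d[0]), np.hypot(*d[:2]))
d=(C[0]+C[1]-C[2]-C[3]);print(np.arctan2(d[1],d[0]))
ps=camera_params("scene")
g=lambda c,z: ray(ps,(195+c[0]*660/640/4,150+c[1]*660/640/4),z).round(1)
print("scene window",g((202,258),67))
```

```text
[array([575. , -67.5,  67. ]), array([ 579.2, -119.9,   67. ]), array([ 481.4, -131.5,   67. ]), array([477.3, -79.6,  67. ])] [528.225 -99.625  67.   ]
window [ 496.5 -103.2   67. ]
lever tip? [538.8 -95.  110. ]
tier edge [508.  -24.7 142. ]
yaw 0.11221377474211111 31.925792864077806
0.12063894438475445
scene window [494.5 -98.6  67. ]
```

Request:
{"method": "send_rows", "body": {"deltas": [[[-7,-25,0],0],[[-8,-25,0],0],[[-7,-25,0],0],[[-8,-25,0],0],[[-7,-25,0],0],[[-8,-25,0],0],[[-7,-25,0],0],[[-8,-25,0],0],[[0,0,0],-0.11],[[0,0,0],0],[[0,0,0],0]]}}

```text
clock: 9.0
ee_pos: [571.3, -94.4, 232.4]
orientation: [-0.001, -0.059, 0.998, 0.0]
ft_force: [1.4, 0.4, 0.1]
finger_gap: 0.3
grip_force: 0.0
```

Request:
{"method": "send_rows", "body": {"deltas": [[[0,0,20],0],[[0,0,30],0],[[0,0,30],0],[[0,0,30],0],[[0,0,20],0],[[0,0,10],0],[[0,0,0],0],[[0,0,0],0]]}}

```text
clock: 9.8
ee_pos: [572.1, -94.8, 94.1]
orientation: [0.0, -0.059, 0.998, 0.0]
ft_force: [-0.9, -0.4, 0.3]
finger_gap: -0.2
grip_force: 0.0
```

Run:
```python
from h import *
a=snapshot("wrist")
p=camera_params("wrist");s=get_state();print(s["ee_pos"],s["orientation"],s["ft_force"],p["eye"])
cx,cy,th=528,-99.5,.115
for x,z in [(0,67),(-50,67),(50,67)]: print(proj(p,[cx+x*np.cos(th),cy+x*np.sin(th),z]))
print("tcp",proj(p,s["ee_pos"]))
cv2.imwrite("pics/w1.png",a)
```

```text
[572.35934909 -94.94077653  94.44990846] [ 8.70177637e-04 -5.94299366e-02  9.98232100e-01  2.48822601e-05] [ 0.05412327 -0.42233175 -0.7637597 ] [ 494.91540399 -104.04803053  237.26871243]
[277.45511751 174.77929718]
[277.90960028  78.17892802]
[277.0752273  255.52500818]
tcp [276.15671886 269.49892532]
```

View pics/w1.png

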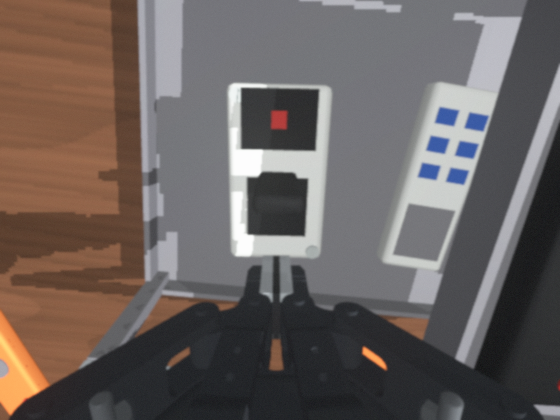

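Request:
{"method": "send_rows", "body": {"deltas": [[[4,0,0],0],[[6,0,0],0],[[6,0,0],0],[[4,0,0],0],[[2,0,0],0],[[2,0,0],0],[[2,0,0],0],[[2,0,0],0],[[2,0,0],0]]}}

```text
clock: 10.75
ee_pos: [542.4, -98.4, 93.6]
orientation: [0.001, -0.06, 0.998, 0.0]
ft_force: [3.0, 0.3, 1.2]
finger_gap: 0.1
grip_force: 1.3
```

Request:
{"method": "send_rows", "body": {"deltas": [[[2,0,0],0],[[2,0,0],0],[[2,0,0],0]]}}

```text
clock: 11.05
ee_pos: [535.9, -99.2, 93.4]
orientation: [0.0, -0.06, 0.998, 0.0]
ft_force: [2.0, 1.8, 1.4]
finger_gap: 0.1
grip_force: 1.3
```

Request:
{"method": "send_rows", "body": {"deltas": [[[2,0,0],0],[[2,0,0],0],[[1,0,0],0]]}}

```text
clock: 11.35
ee_pos: [531.8, -99.7, 93.4]
orientation: [0.001, -0.06, 0.998, -0.0]
ft_force: [6.8, 1.5, -1.9]
finger_gap: -0.1
grip_force: 3.1
```

Request:
{"method": "send_rows", "body": {"deltas": [[[1,0,0],0],[[1,0,0],0],[[1,0,0],0]]}}

```text
clock: 11.65
ee_pos: [528.9, -100.1, 93.5]
orientation: [0.001, -0.06, 0.998, -0.0]
ft_force: [7.8, 1.5, -2.4]
finger_gap: 0.2
grip_force: 3.0
```

Request:
{"method": "send_rows", "body": {"deltas": [[[1,0,0],0],[[1,0,0],0],[[1,0,0],0]]}}

```text
clock: 11.95
ee_pos: [526.0, -100.5, 93.5]
orientation: [0.001, -0.06, 0.998, -0.0]
ft_force: [7.6, 0.4, -1.8]
finger_gap: -0.1
grip_force: 3.1
```

Request:
{"method": "send_rows", "body": {"deltas": [[[1,0,0],0],[[1,0,0],0],[[1,0,0],0]]}}

```text
clock: 12.25
ee_pos: [523.0, -101.0, 93.6]
orientation: [0.001, -0.06, 0.998, -0.0]
ft_force: [7.3, 0.8, -1.5]
finger_gap: -0.5
grip_force: 3.0
```

Request:
{"method": "send_rows", "body": {"deltas": [[[1,0,0],0],[[1,0,0],0]]}}

```text
clock: 12.45
ee_pos: [521.0, -101.3, 93.6]
orientation: [0.001, -0.06, 0.998, -0.0]
ft_force: [8.4, 1.3, -0.9]
finger_gap: 0.3
grip_force: 3.2
```

Request:
{"method": "send_rows", "body": {"deltas": [[[1,0,0],0],[[1,0,0],0]]}}

```text
clock: 12.65
ee_pos: [519.9, -101.4, 94.0]
orientation: [0.002, -0.06, 0.998, -0.0]
ft_force: [11.2, 1.7, -1.5]
finger_gap: 0.0
grip_force: 4.5
```

Request:
{"method": "send_rows", "body": {"deltas": [[[0.5,0,0],0],[[0.5,0,0],0],[[0,0,0],0]]}}

```text
clock: 12.95
ee_pos: [519.4, -101.5, 94.3]
orientation: [0.003, -0.06, 0.998, -0.0]
ft_force: [10.9, 0.4, -0.9]
finger_gap: -0.1
grip_force: 4.6
```

Request:
{"method": "send_rows", "body": {"deltas": [[[1,0,0],0],[[0,0,0],0]]}}

```text
clock: 13.15
ee_pos: [518.9, -101.5, 94.5]
orientation: [0.003, -0.06, 0.998, -0.0]
ft_force: [13.3, 1.4, -0.6]
finger_gap: 0.4
grip_force: 5.2
```

Request:
{"method": "send_rows", "body": {"deltas": [[[0.7,0,0],0],[[0,0,0],0],[[0,0,0],0]]}}

```text
clock: 13.45
ee_pos: [518.6, -101.6, 94.7]
orientation: [0.004, -0.06, 0.998, -0.0]
ft_force: [13.6, 1.4, -0.5]
finger_gap: -0.3
grip_force: 5.7
```

Run:
```python
from h import *
a=snapshot("wrist");print([get_state()["ft_force"].round(1) for _ in range(2)])
w=a[95:145,250:310].astype(int);m=(w[...,1]>w[...,2]+40);r=(w[...,2]>w[...,1]+60);print(m.sum(),r.sum())
cv2.imwrite("pics/w2.png",a)
```

```text
[array([13.1,  1.3, -0.5]), array([13.1,  1.3, -0.5])]
0 0
```

Run:
```python
from h import *
a=cv2.imread("pics/w2.png");p=camera_params("wrist")
uv=proj(p,[496,-103,67]);print(uv)
c=a[100:340,170:400]
cv2.imwrite("pics/c5.png",cv2.resize(c,None,fx=2.4,fy=2.4,interpolation=2))
```

```text
[278.39606989 211.73868758]
```

View pics/c5.png

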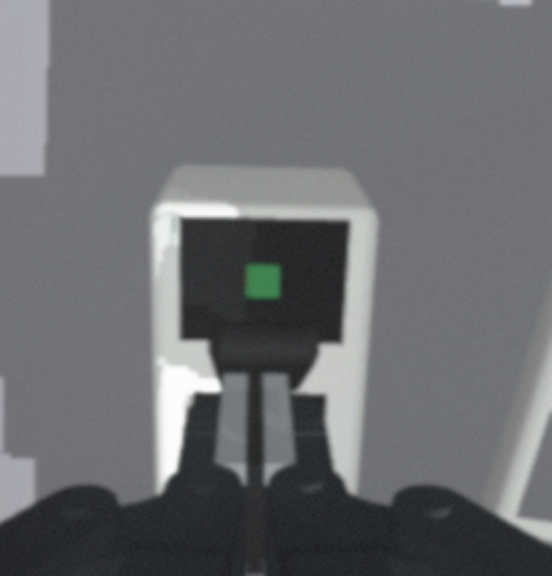

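The flag is green (about crop 263,281). I'll press slightly firmer for a moment.

Request:
{"method": "send_rows", "body": {"deltas": [[[0.8,0,0],0],[[0,0,0],0],[[0,0,0],0],[[0,0,0],0]]}}

```text
clock: 13.9
ee_pos: [518.2, -101.6, 94.8]
orientation: [0.004, -0.06, 0.998, -0.0]
ft_force: [14.6, 1.7, -0.1]
finger_gap: 0.1
grip_force: 6.2
```

Request:
{"method": "send_rows", "body": {"deltas": [[[-4,0,0],0],[[-8,0,0],0],[[-4,0,-5],0],[[0,0,-20],0],[[0,0,-20],0],[[0,0,-5],0],[[10,0,0],0],[[20,0,0],0],[[20,0,0],0],[[15,0,0],0],[[3,0,0],0],[[0,0,0],0]]}}

```text
clock: 15.1
ee_pos: [462.2, -107.9, 142.8]
orientation: [-0.0, -0.06, 0.998, 0.0]
ft_force: [1.4, 0.0, -0.3]
finger_gap: 0.2
grip_force: 0.0
```

Request:
{"method": "send_rows", "body": {"deltas": [[[0,0,15],0],[[0,0,20],0],[[0,0,13],0],[[0,0,0],0]]}}

```text
clock: 15.5
ee_pos: [462.0, -107.9, 93.5]
orientation: [-0.002, -0.06, 0.998, -0.0]
ft_force: [0.1, -0.4, 0.3]
finger_gap: -0.2
grip_force: 0.0
```

Request:
{"method": "send_rows", "body": {"deltas": [[[-3,0,0],0],[[-3,0,0],0],[[-3,0,0],0],[[-3,0,0],0],[[-3,0,0],0],[[-3,0,0],0],[[-3,0,0],0],[[-3,0,0],0]]}}

```text
clock: 16.3
ee_pos: [486.4, -105.3, 95.2]
orientation: [-0.001, -0.059, 0.998, 0.0]
ft_force: [-5.7, -0.7, 5.5]
finger_gap: 0.1
grip_force: 2.6
```

Request:
{"method": "send_rows", "body": {"deltas": [[[-2,0,0],0],[[-2,0,0],0],[[-2,0,0],0],[[-2,0,0],0]]}}

```text
clock: 16.7
ee_pos: [494.8, -104.3, 95.3]
orientation: [0.0, -0.06, 0.998, 0.0]
ft_force: [-3.3, -0.1, 2.0]
finger_gap: 0.2
grip_force: 1.5
```

Request:
{"method": "send_rows", "body": {"deltas": [[[-3,0,0],0],[[-3,0,0],0],[[-3,0,0],0],[[-3,0,0],0],[[-3,0,0],0]]}}

```text
clock: 17.2
ee_pos: [509.9, -102.4, 95.3]
orientation: [0.0, -0.06, 0.998, 0.0]
ft_force: [-1.5, -0.6, 1.4]
finger_gap: 0.3
grip_force: 1.0
```

Request:
{"method": "send_rows", "body": {"deltas": [[[-2,0,0],0],[[-2,0,0],0],[[-2,0,0],0],[[-2,0,0],0],[[-2,0,0],0],[[-2,0,0],0],[[-2,0,0],0]]}}

```text
clock: 17.9
ee_pos: [523.5, -100.9, 95.2]
orientation: [-0.0, -0.06, 0.998, -0.0]
ft_force: [-2.3, -0.7, 0.3]
finger_gap: 0.2
grip_force: 1.1
```

Request:
{"method": "send_rows", "body": {"deltas": [[[-2,0,0],0],[[-2,0,0],0],[[-1,0,0],0]]}}

```text
clock: 18.2
ee_pos: [528.5, -100.1, 95.1]
orientation: [-0.0, -0.06, 0.998, 0.0]
ft_force: [-2.7, -0.8, -1.0]
finger_gap: 0.1
grip_force: 0.9
```

Request:
{"method": "send_rows", "body": {"deltas": [[[-1,0,0],0],[[-1,0,0],0],[[-1,0,0],0]]}}

```text
clock: 18.5
ee_pos: [531.5, -99.7, 95.3]
orientation: [-0.0, -0.06, 0.998, 0.0]
ft_force: [-2.8, 0.1, -0.2]
finger_gap: 0.3
grip_force: 0.9
```

Request:
{"method": "send_rows", "body": {"deltas": [[[-1,0,0],0],[[-1,0,0],0],[[-1,0,0],0]]}}

```text
clock: 18.8
ee_pos: [534.5, -99.4, 95.3]
orientation: [0.0, -0.06, 0.998, 0.0]
ft_force: [-1.7, -0.2, -0.2]
finger_gap: 0.1
grip_force: 0.9
```

Request:
{"method": "send_rows", "body": {"deltas": [[[-1,0,0],0],[[-1,0,0],0]]}}

```text
clock: 19.0
ee_pos: [536.5, -99.3, 95.3]
orientation: [0.0, -0.06, 0.998, 0.0]
ft_force: [-2.9, -0.8, -0.5]
finger_gap: 0.0
grip_force: 0.9
```

Request:
{"method": "send_rows", "body": {"deltas": [[[-1,0,0],0],[[-1,0,0],0]]}}

```text
clock: 19.2
ee_pos: [538.5, -99.0, 95.3]
orientation: [0.0, -0.06, 0.998, 0.0]
ft_force: [-3.2, -0.2, -0.1]
finger_gap: 0.0
grip_force: 1.2
```

Request:
{"method": "send_rows", "body": {"deltas": [[[-1,0,0],0],[[-1,0,0],0]]}}

```text
clock: 19.4
ee_pos: [538.8, -99.1, 95.0]
orientation: [-0.002, -0.059, 0.998, 0.0]
ft_force: [-13.9, -0.8, 7.7]
finger_gap: 0.3
grip_force: 7.8
```

Request:
{"method": "send_rows", "body": {"deltas": [[[4,0,0],0],[[10,0,0],0],[[20,0,0],0],[[20,0,-20],0],[[10,0,-30],0],[[0,0,-30],0],[[0,0,-30],0],[[0,0,0],0],[[0,0,0],0]]}}

```text
clock: 20.3
ee_pos: [477.0, -106.4, 205.7]
orientation: [0.001, -0.06, 0.998, 0.0]
ft_force: [0.7, 0.2, -0.2]
finger_gap: -0.2
grip_force: 0.0
```

Run:
```python
from h import *
a=snapshot("wrist");b=snapshot("scene");print(get_state()["ft_force"].round(1))
b=cv2.resize(b[150:280,195:360],None,fx=2.4,fy=2.4,interpolation=2)
a=cv2.resize(a,None,fx=.7,fy=.7,interpolation=cv2.INTER_AREA)
n=max(a.shape[0],b.shape[0]);P=lambda i:cv2.copyMakeBorder(i,0,n-i.shape[0],0,0,0)
o=np.hstack([P(a),P(b)]);print(o.shape);cv2.imwrite("pics/f.png",o)
```

```text
[-0.5 -0.6  0.5]
(312, 788, 3)
```

View pics/f.png

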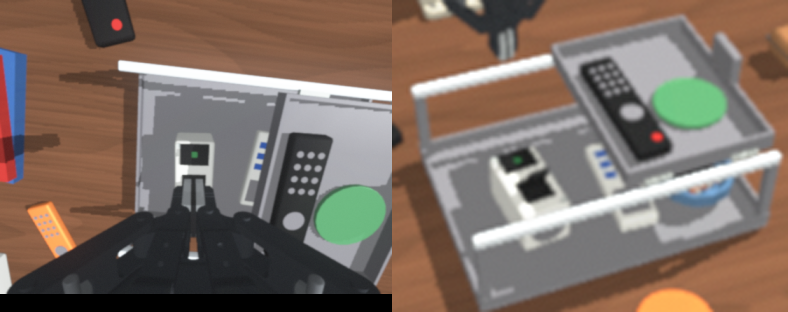

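The flag is green (left 195,154; right 517,160), the lever leans to on, the tier is open with the remote and coaster aboard, and the arm is clear.

```bash
python3 -c "
from plant import *
print(close_job())"
```

```text
the job is handed in; nothing more can be done
None
```

The job is handed in: the tier is fully open, the breaker is reset with the flag green after a press of about 15 N, and the lever was thrown to its on stop and left on; nothing else in view was disturbed, and the judge's verdict was not shown to me.

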